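# Send the finished gift box through the swing gate

## Task

On the jewellery table a wooden two-lane rack holds a mustard-yellow and a teal gift box, each waiting in its own lane in front of a coral swing gate. The mustard order is ready: push that box along its lane, without lifting it off the lane floor, through its gate and on into the pen behind it, far enough that the gate falls fully shut behind it. Leave the teal box where it is, with its gate shut.

Things in the scene. Friction and masses are not known exactly. Their poses are not given: they have to be found in the camera images.
- rack: Fixed open-topped wooden rack, 350 x 180 mm. Origin on the table under the middle of the gate line; x = pushing direction (away from robot), y left. Spans x -155 to +195 mm, front end open. Lane floors 8 mm, walls 30 mm above the table. Two lanes along x, 74 mm wide, centred at y = +43 and -43 mm; gates at x = 0, nothing above them; pens with lilac mats behind, end wall's inner face at x = 185 mm.
- mustard_box_centre (a point): Centre (half-way up) of the mustard-yellow gift box, 56 x 56 mm, 34 mm tall, about 0.1 kg, white ring mark on the lid; loose, standing on the floor of either lane about 60 mm before the gate line (top 42 mm above the table). Axes along its sides, z up.
- teal_box_centre (a point): Centre (half-way up) of the teal gift box, the same in size and build, loose, in the other lane; to be left alone.
- gate_left (a joint): Angle (rad) of the left lane's coral gate: 0 shut, opens to 1.6 towards +x of the rack only. Leaf 5 mm thick, 12 to 40 mm above the table, on an upright pin at x = 0, y = +80 mm (lane's left wall); it reaches 68 mm from the pin, so anything nearer than that behind the gate line props it open. A weak spring (about 1 N at the tip) swings it shut when free.
- gate_right (a joint): The same for the right lane (y = -43 mm); hinge pin at y = -6 mm.

How it is judged:
By the outcome, as a careful person would: the job done as asked, in the order asked, and still so for the second after the job is handed in, with the robot touching nothing.
It also fails if it takes over 35 s, if anything falls off the work surface, if the arm or the gripper's body presses on something with over 40 N, if the wrist force passes 120 N, or if a joint passes its speed limit or range.

## Robot

A 6-joint arm with a two-finger parallel gripper is mounted at the origin on the work surface. World frame = base frame: x ahead of the robot, y to its left, z up, the work surface at z = 0. Lengths are in mm, angles in rad, forces in N, time in s.
With the tool pointing down it reaches from about 400 to 925 mm from the base axis. Payload 12.5 kg.
Tool frame: the origin (TCP) lies on the front face of the gripper's body, between the roots of the fingers; the fingertips stand 78 mm ahead of it and the grasp point (between the pads) lies 59 mm ahead of it (env.nose_length is the distance from the TCP to the fingertips, in mm); z points along the fingers, y is the line along which they close (so a half turn about z gives the same grasp; the last joint's range is limited). The gripper opens to 95 mm and grips with 3 to 60 N. Pads are 20 mm wide; open, the fingers measure 119 mm over their backs; the gripper's body (75 mm by 180 mm) begins 59 mm behind the grasp point.
Start: joints at [1.138, 0.491, 1.559, -0, 1.092, -0.106], TCP at [200.614, 591.939, 292.261] pointing down, gripper open.
Joint ranges: [-3.1, 3.1], [-0.84, 2.19], [0.05, 2.79], [-1.13, 4.28], [0.06, 2.93], [-2.69, 2.69]. Speed limits (rad/s): [2.22, 2.22, 2.79, 3.14, 3.14, 3.14].

## Interface

Orientations are given as [roll, pitch, yaw] about the fixed x, y, z axes, in that order (R = Rz(yaw) Ry(pitch) Rx(roll)).
In Python, from cell import env gives the robot as it stands.
- The arm moves only by the tool jog_arm, never from a script. Its argument "motion" is a list of rows, each a list of 7 numbers: the turn, a rotation vector about the tool's x, y, z in degrees, then the shift along the tool's x, y, z in mm, then the finger opening in mm, from 0 to 95.1. In form: [[wx, wy, wz, x, y, z, hand], ...]. A call has 1 to 10 rows; each row shifts and turns the commanded pose from where the row before left it, along the tool's axes as they then stand; what a row does not reach is not made up. A row lasts 1/8 s, in which the tool goes at most 62.5 mm and 10.7 degrees, less where a joint would pass 70% of its speed; a pose out of reach is approached as far as the arm can. A call is refused whole if a number of a shift passes 62.5 or a number of a turn 10.7, either way. A call with a gripper value outside its range is refused whole. The fingers move at their own pace and stop on an object; the grip force is fixed at half the most. Time passes only in rows, so rows that do not move let the fingers close. It gives the time, the measured TCP pose, the force, the opening and the grip force at its end, in the units of the state.
- env.state(): the state, without advancing time (a new reading comes with each control period).
- env.read_camera(name): name is "scene" or "top" or "wrist"; returns a dict with "color" (480x640x3 uint8, red, green, blue), "z_map" (480x640 float32, mm along the optical axis (not along the pixel's ray), 0 where there is no reading), "camera_matrix" (3x3 intrinsics, pixels), "world_to_cam" (4x4, takes a point from world to camera coordinates). Camera axes: x right, y up, looking along -z (the intrinsics and any distortion apply to the point x, -y, -z); pixel columns grow to the right and rows downward; lengths in mm; the calibration is good to about 2 mm. A picture is of the moment at which its call begins.
- env.job_done(): hands the job in; it is judged then, once.
Trained networks look in the newest picture that a camera, given by its name, has taken for a name from the list of things; names that differ only in an ending like _2 or _b are one class to them, and where a whole thing is asked for, a point or a joint stands for the part that bears it (a point fixed in the world has none). Each returns a list of dicts, best first, with "score" (0 to 1); they miss things now and then, are a little off and sometimes report something else, mostly with a low value. They report only what shows in the picture. A call takes as long as a camera call.
- env.recognise(camera, thing): "location" ([column, row] in pixels, amid what is visible of it).
The state is a dict: "t": time; "joints": joint angles; "qvel": joint speeds; "tau": joint torques, N m; "eef_pos": TCP position; "tcp_rot": TCP orientation; "ft_force": force on the tool from outside, world axes, zero at the start; "moment": the same for the moment, N m; "opening": opening from 0.0 (shut) to 1.0 (fully open); "grip_force": force on a finger pad.
Only numpy, scipy, OpenCV 4.12 (cv2) and the standard library are available. Lean on these libraries where they do the work, as an engineer would, in place of code of your own. Each camera call takes 0.05 s, during which the arm holds its last target. There are 200 camera calls.

## Working session

There is one attempt and no reset: what is moved stays moved. The work goes in short steps, Python scripts to look and compute and a tool call to move; the robot and the scene stay as the last step left them, time stands still between calls to the robot, and variables do not carry over. Pictures are saved under pics/ and viewed, at most 10 in all, crops included, and the job is handed in when it is done.

Besides the shell and the picture viewer there is one more tool, called in YAML: its name, and indented under it one key for each argument. jog_arm: Moves the arm, as the interface text tells. Its arguments: {"type":"object","properties":{"motion":{"type":"array"}},"required":["motion"]}

```bash
mkdir -p pics; cat > h.py <<'E'
from cell import env
import numpy as np, cv2
def shot(c,name):
    d=env.read_camera(c); cv2.imwrite(f'pics/{name}.png',d['color'][:,:,::-1]); return d
def px(d,u,v,z=None,r=2):
    K=d['camera_matrix'];T=np.linalg.inv(d['world_to_cam'])
    ray=np.linalg.inv(K)@[u,v,1]; ray=ray*[1,-1,-1]
    if z is None:
        p=d['z_map'][int(v)-r:int(v)+r+1,int(u)-r:int(u)+r+1]; s=np.median(p[p>0])
    else:
        w=T[:3,:3]@ray; s=(z-T[2,3])/w[2]
    return T[:3,:3]@(ray*s)+T[:3,3]
E
python3 - <<'E'
from h import *
np.set_printoptions(precision=1,suppress=True)
print(env.state())
d=shot('top','top1')
for n in ['rack','mustard_box_centre','teal_box_centre','gate_left','gate_right']:
    for r in env.recognise('top',n)[:2]:
        u,v=r['location'];print(n,r['score'],u,v,px(d,u,v))
E
```

```text
{'t': 0.0, 'joints': array([ 1.1,  0.5,  1.6,  0. ,  1.1, -0.1]), 'qvel': array([ 0.,  0.,  0., -0.,  0.,  0.]), 'tau': array([  0. , -61.3, -25.8,   0.1,   0. ,  -0. ]), 'eef_pos': array([200.5, 591.8, 291.7]), 'tcp_rot': array([-3.1, -0. ,  2.8]), 'ft_force': array([ 0.2, -0.1, -0.2]), 'moment': array([-0. ,  0.1, -0. ]), 'grip_force': 0.0, 'opening': 1.0017773108169699}
rack 0.78 405.5 194.0 [590.3 -51.1  29.5]
mustard_box_centre 0.88 453.0 248.3 [ 510.5 -110.9   42.3]
teal_box_centre 0.57 390.2 257.3 [499.9 -24.8  42.4]
gate_left 0.58 377.8 223.7 [549.4 -11.1  23.7]
gate_right 0.73 438.5 208.1 [567.4 -94.6  38.6]
```

View pics/top1.png

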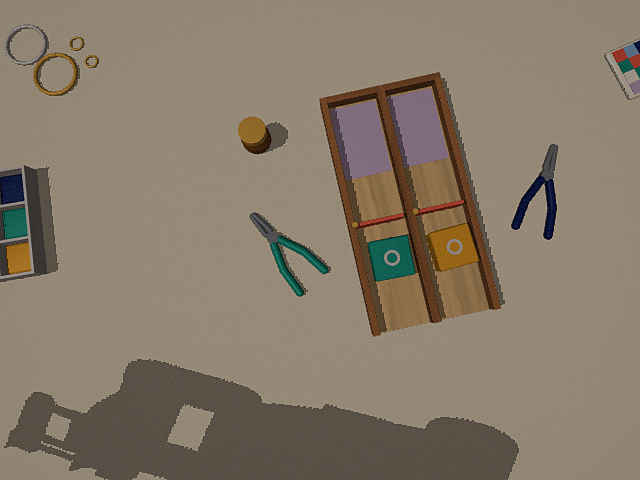

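The top view shows the mustard box in the right lane at (454,247), teal in the left at (392,258), and both gates shut. The rack's wall-top corners are about (377,335), (500,306), (438,74) and (321,99).

```bash
cat > w.py <<'E'
from h import *
from scipy.spatial.transform import Rotation as Ro
np.set_printoptions(precision=2,suppress=True)
# run after calibration of the rack: pose kept in rack.npy (x,y,yaw)
def rack2w(p):
    x,y,a=np.load('rack.npy'); c,s=np.cos(a),np.sin(a)
    return np.array([x+c*p[0]-s*p[1], y+s*p[0]+c*p[1]])
def w2rack(p):
    x,y,a=np.load('rack.npy'); c,s=np.cos(a),np.sin(a); dx,dy=p[0]-x,p[1]-y
    return np.array([c*dx+s*dy,-s*dx+c*dy])
def rel(target,yaw):
    s=env.state(); R=Ro.from_euler('xyz',s['tcp_rot'])
    T=Ro.from_euler('xyz',[np.pi,0,yaw])
    print('pos',s['eef_pos'],'rot',s['tcp_rot'],'t',s['t'],'turn deg',(R.inv()*T).as_rotvec(degrees=True),
      'shift now-axes',R.inv().apply(np.array(target)-s['eef_pos']),'after-turn',T.inv().apply(np.array(target)-s['eef_pos']))
E
python3 - <<'E'
from w import *
d=env.read_camera('top')
C=np.array([px(d,u,v,30)[:2] for u,v in [(374,335),(500,306),(438.5,74),(320.5,99)]])
M=np.array([[-155,90],[-155,-90],[195,-90],[195,90.]])
A=M-M.mean(0);B=C-C.mean(0)
a=np.arctan2((A[:,0]*B[:,1]-A[:,1]*B[:,0]).sum(),(A*B).sum())
c,s=np.cos(a),np.sin(a);R=np.array([[c,-s],[s,c]]);t=C.mean(0)-R@M.mean(0)
np.save('rack.npy',[*t,a]);print(t,a,'resid',(A@R.T-B))
for n,u,v in [('must',454,247),('teal',392,258)]: print(n,w2rack(px(d,u,v,42)))
hsv=cv2.cvtColor(d['color'],cv2.COLOR_RGB2HSV)
p=rack2w([-112,-43]);print(p)
for y in(a,a+np.pi/2,a-np.pi/2,a+np.pi): rel([*p,150],y)
E
```

```text
[561.86 -57.26] 0.19839569179699001 resid [[-2.18  0.83]
 [-3.11 -1.8 ]
 [ 3.92 -1.37]
 [ 1.37  2.34]]
must [-59.45 -44.32]
teal [-55.78  41.84]
[ 460.53 -121.5 ]
pos [200.6  591.92 292.14] rot [-3.14 -0.    2.81] t 0.35 turn deg [ -0.     0.01 149.91] shift now-axes [-475.17 -592.22  142.2 ] after-turn [114.22 750.65 142.14]
pos [200.6  591.92 292.14] rot [-3.14 -0.    2.81] t 0.35 turn deg [-0.01  0.   59.91] shift now-axes [-475.17 -592.22  142.2 ] after-turn [-750.65  114.22  142.14]
pos [200.6  591.92 292.14] rot [-3.14 -0.    2.81] t 0.35 turn deg [  -0.     -0.01 -120.09] shift now-axes [-475.17 -592.22  142.2 ] after-turn [ 750.65 -114.22  142.14]
pos [200.6  591.92 292.14] rot [-3.14 -0.    2.81] t 0.35 turn deg [ -0.01  -0.   -30.09] shift now-axes [-475.17 -592.22  142.2 ] after-turn [-114.22 -750.65  142.14]
```

jog_arm:
  motion:
    - [0,0,-10,-40,0,0,15]
    - [0,0,-10,-40,0,0,15]
    - [0,0,-10,-34,0,0,15]
    - [0,0,0,0,-60,0,15]
    - [0,0,0,0,-60,0,15]
    - [0,0,0,0,-60,0,15]
    - [0,0,0,0,-60,0,15]
    - [0,0,0,0,-60,0,15]
    - [0,0,0,0,-60,0,15]
    - [0,0,0,0,-60,0,15]

```text
t: 1.6
eef_pos: [394.2, 160.1, 292.5]
tcp_rot: [3.142, 0.001, -2.944]
ft_force: [0.9, -0.3, -0.9]
opening: 0.16
grip_force: 0.0
```

jog_arm:
  motion:
    - [0,0,0,0,-60,0,15]
    - [0,0,0,0,-60,20,15]
    - [0,0,0,0,-60,30,15]
    - [0,0,0,0,-60,30,15]
    - [0,0,0,0,-60,30,15]
    - [0,0,0,0,0,0,15]

```text
t: 2.35
eef_pos: [450.3, -122.5, 186.8]
tcp_rot: [3.14, -0.002, -2.949]
ft_force: [0.3, 0.3, -0.3]
opening: 0.158
grip_force: 0.0
```

```bash
python3 - <<'E'
from w import *
a=np.load('rack.npy')[2]
rel([*rack2w([-112,-43]),150],a+np.pi)
d=shot('wrist','w1'); 
for n in ['mustard_box_centre','gate_right']:
    for r in env.recognise('wrist',n)[:1]: print(n,r['score'],r['location'],px(d,*r['location']),w2rack(px(d,*r['location'])))
E
```

```text
pos [ 450.33 -122.47  186.83] rot [ 3.14 -0.   -2.95] t 2.35 turn deg [ 0.07 -0.11 -0.34] shift now-axes [-10.27  -1.05  36.81] after-turn [-10.2   -1.06  36.83]
mustard_box_centre 0.65 [315.6, 319.5] [ 493.43 -113.93   41.01] [-78.26 -42.07]
gate_right 0.65 [315.9, 400.7] [569.83 -98.75  24.12] [ -0.36 -42.25]
```

View pics/w1.png

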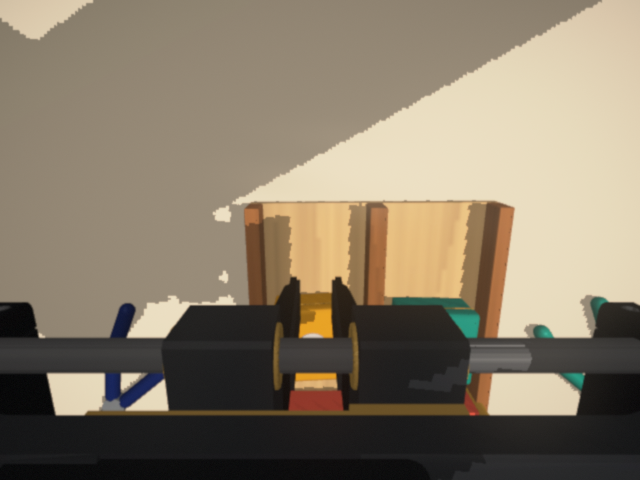

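The wrist view shows the fingers (columns 295–340) centred in the right lane (262–366), just behind the mustard box at (317,330). I'll lower the fingers here and then push.

jog_arm:
  motion:
    - [0,0,-0.3,0,-1,40,15]
    - [0,0,0,0,0,35,15]
    - [0,0,0,0,0,14,15]
    - [0,0,0,0,0,0,15]
    - [0,0,0,-15,0,0,15]
    - [0,0,0,-12,0,0,15]
    - [0,0,0,-15,0,0,15]
    - [0,0,0,-15,0,0,15]
    - [0,0,0,-15,0,0,15]
    - [0,0,0,0,0,0,15]

```text
t: 3.75
eef_pos: [522.0, -105.9, 99.5]
tcp_rot: [-3.141, 0.001, -2.939]
ft_force: [-2.4, -0.7, 0.2]
opening: 0.159
grip_force: 0.5
```

```bash
python3 - <<'E'
from w import *
a=np.load('rack.npy')[2]
print(w2rack(env.state()['eef_pos']),env.state()['ft_force'])
rel([*rack2w([90,-43]),98],a+np.pi)
d=shot('top','top2')
E
```

```text
[-48.67 -39.79] [-2.38 -0.66  0.24]
pos [ 521.99 -105.87   99.5 ] rot [-3.14  0.   -2.94] t 3.75 turn deg [-0.02  0.04  0.25] shift now-axes [-138.65   -3.8     1.59] after-turn [-138.67   -3.21    1.5 ]
```

View pics/top2.png

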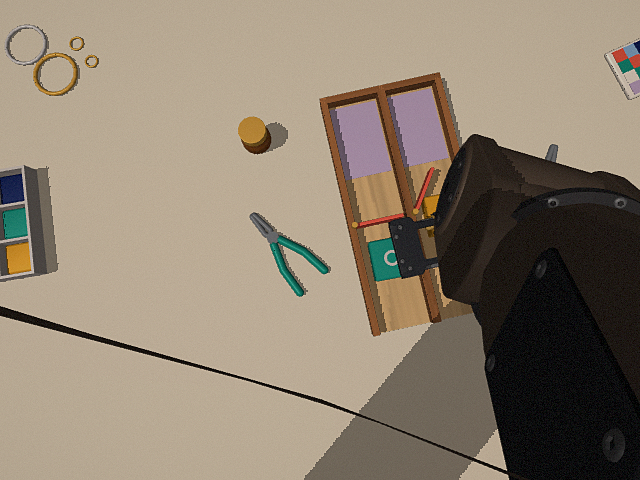

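The mustard box has swung the right gate open (leaf from (416,212) to (433,170)), while the teal box and its gate are unmoved. I'll keep pushing.

jog_arm:
  motion:
    - [0,0,0.2,-16,-2,0,15]
    - [0,0,0,-16,-2,0,15]
    - [0,0,0,-16,0,0,15]
    - [0,0,0,-16,0,0,15]
    - [0,0,0,-16,0,0,15]
    - [0,0,0,-16,0,0,15]
    - [0,0,0,-16,0,0,15]
    - [0,0,0,-16,0,0,15]
    - [0,0,0,-12,0,0,15]
    - [0,0,0,0,0,0,15]

```text
t: 5.05
eef_pos: [659.3, -82.2, 99.4]
tcp_rot: [3.142, 0.0, -2.943]
ft_force: [0.1, -1.0, -0.3]
opening: 0.159
grip_force: 0.0
```

```bash
python3 - <<'E'
from w import *
print(w2rack(env.state()['eef_pos']),env.state()['ft_force'])
d=shot('scene','sc1')
E
```

```text
[ 90.62 -43.67] [ 0.11 -0.97 -0.33]
```

View pics/sc1.png

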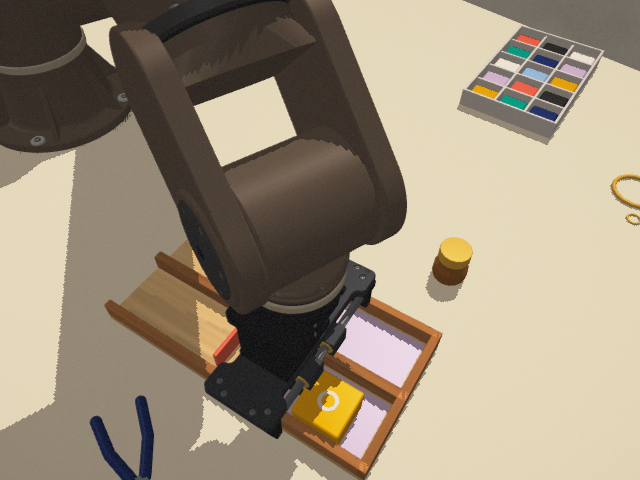

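The mustard box is in its pen at (329,402), and the right gate at (227,345) already looks shut behind the fingers. I'll lift straight up and retreat.

jog_arm:
  motion:
    - [0,0,0,3,0,0,15]
    - [0,0,0,0,0,-40,15]
    - [0,0,0,0,0,-60,15]
    - [0,0,0,0,0,-60,15]
    - [0,0,0,0,30,-30,15]
    - [0,0,0,0,60,0,15]
    - [0,0,0,0,60,0,15]
    - [0,0,0,0,60,0,15]
    - [0,0,0,0,60,0,15]
    - [0,0,0,0,60,0,15]

```text
t: 6.35
eef_pos: [590.0, 242.0, 289.8]
tcp_rot: [3.142, 0.0, -2.943]
ft_force: [0.7, -0.3, 0.6]
opening: 0.158
grip_force: 0.0
```

jog_arm:
  motion:
    - [0,0,0,0,60,0,15]
    - [0,0,0,0,0,0,15]
    - [0,0,0,0,0,0,15]

```text
t: 6.72
eef_pos: [578.9, 298.9, 289.5]
tcp_rot: [-3.141, -0.0, -2.943]
ft_force: [-0.2, -0.8, 0.6]
opening: 0.159
grip_force: 0.0
```

```bash
python3 - <<'E'
from w import *
d=shot('top','top3')
for n in ['mustard_box_centre','teal_box_centre']:
    r=env.recognise('top',n)[0]; print(n,r['score'],r['location'],w2rack(px(d,*r['location'],42)),px(d,*r['location'])[2])
E
```

```text
mustard_box_centre 0.62 [426.2, 121.7] [121.7  -49.92] 42.34447756861596
teal_box_centre 0.56 [391.3, 256.9] [-54.1   42.43] 42.46754795628783
```

View pics/top3.png

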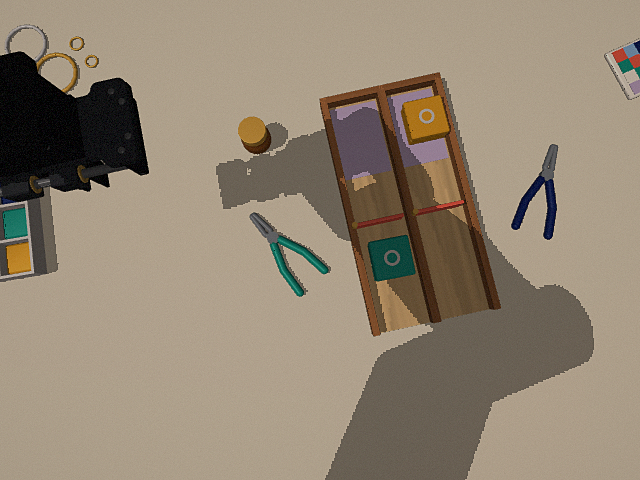

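The mustard box now stands in the right pen at (427,117). Both gates are shut, the teal box is still at (392,258), and the arm is clear of the rack.

```bash
python3 -c "from cell import env; print(env.job_done())"
```

```text
the job is handed in; nothing more can be done
None
```

I pushed the mustard box through its gate into the right pen and the gate closed fully behind it; the teal box was left where it was with its gate shut, and the job is handed in.

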